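# Clamp a relief plaque with the torque-limiting knob

## Task

Lay the small blue relief plaque, picture side up, on the bed of the clamping jig between the wooden fence and the jaw, and let go of it. Then turn the orange knob clockwise until its torque limiter slips, stop once it has slipped about 15 degrees (never more than 30), and let go, leaving the plaque squeezed between jaw and fence. Leave the tin, the dish and the paint pot alone.

Things in the scene. Friction and masses are not known exactly. Their poses are not given: they have to be found in the camera images.
- plaque: loose blue wooden board, 56 mm (x) by 110 mm (y) by 24 mm (z), about 0.14 kg, with a 4 mm high wooden sun disc (24 mm across) and white rays in the middle of its upper face. Origin at the centre of its underside; z is up out of the picture, y along its length. It may lie either way round in the jig; grip it across its 56 mm width.
- jig: clamping jig fixed to the table: green base plate 18 mm thick, 90 mm wide (x from -45 to 45 mm), 275 mm long (y from -170 to 105 mm). Origin on its underside below the middle of the bed; y is the clamping axis, pointing from jaw to fence; z up. The plate's upper face between jaw and fence is the bed; the plaque lies on it with its length along y.
- bed_centre (a point): middle of the bed, on its surface, 18 mm above the jig's underside. A plaque centred here (within 2 mm along y) lies clear of jaw and fence. The FENCE is a fixed wooden block, 80 mm wide (x), 24 mm thick (y), 26 mm tall, facing the jaw; its face stands 59 to 79 mm from here towards the jig's +y: its setting differs each time and is not reported.
- jaw: sliding aluminium jaw, 50 mm wide (x), 20 mm thick (y), top 26 mm above the bed, red plate at its back. Origin at the foot of its clamping face, on the bed; axes as the jig's. It moves along the jig's +y by 20 mm per radian of clockwise collar rotation and stays where it is left (3 N of friction). At the start its face is at jig y = -70 to -62 mm.
- collar: steel disc, 36 mm radius, 6 mm thick, under the knob, on the shaft that drives the jaw; a red mark on its -x edge. Origin on its axis at its underside (jig x = 0, y = -135, z = 42 mm); z up; axes turn with it. At the start it is turned 0 to 0.4 rad clockwise from the jig's axes; it can go to 2.4 rad clockwise.
- knob_grip (a point): point on the turning axis, in the upper half of the knob's orange grip bar: the point to grip. The bar is 50 mm long (x), 16 mm wide (y), 32 mm tall (8 mm above and 24 mm below this point; jig z = 54 to 86 mm), on a black disc of 28 mm radius on the collar. Axes turn with the knob: x along the bar, z up. Tightening is CLOCKWISE seen from above.
- housing (a point): centre of the top of the grey gear housing (70 by 70 mm, jig z = 42 mm), on the knob's axis. A friction torque limiter joins knob and collar: under 0.1 N m turns them while the jaw runs free; with the plaque tight, collar and jaw stop and the knob slips at 0.50 N m (0.2 N m or more may remain when the hand pauses). It takes 0.5 to 2 rad to get there: regrip if needed.
- knob_mark (a point): white mark at the -x end of the knob bar, on the rim of the black disc, 28 mm from the axis. At the start it lies over the collar's red mark (collar y = 0); as the limiter slips it moves towards the collar's +y by 28 mm times the sine of the slip angle. A proper slip is 0.15 rad or more (4 mm); more than 0.5 rad (14 mm) is too much and wears the limiter.
- tin: closed metal tin, 66 mm across, 70 mm tall; origin at the centre of its underside. Bystander.
- dish: white ceramic bowl, 84 mm across, 35 mm tall; origin at the centre of its underside. Bystander.
- paint_pot: yellow open plastic pot, 64 mm across, 55 mm tall; origin at the centre of its underside. Bystander.

How it is judged (in metres and radians):
On the way, in this order (a step that is already met when the one before it is completed fails the run):
1. the plaque lies face up on the bed between jaw and fence, along the jig, let go (x of plaque in the frame of jig between -0.015 and 0.015 m and y of plaque in the frame of jig between -0.016 and 0.026 m and z of plaque in the frame of jig between 0.015 and 0.021 m and angle between plaque's own z axis and vertical below 0.06 rad and angle between the y axis of plaque and the y axis of jig, either way round below 0.2 rad and contact force between the fingers and plaque below 0.2 N and linear speed of plaque below 0.02 m/s), for 0.2 s.
2. the jaw squeezes the plaque and the knob's limiter slips (mark 0.15 rad or more, 4 mm, past the collar's) (contact force between jaw and plaque above 8 N and y of knob_mark in the frame of collar above 0.004 m), for 0.05 s.
At the end, for the whole second after the job is handed in: Plaque at rest, flat and face up on the bed (3 mm, 0.06 rad), square to the jig (0.06 rad), within 17 mm of the clamping axis, 1 to 28 mm from mid-bed towards the fence, squeezed by the jaw with over 1 N; the knob's white mark stays 3 to 14 mm past the collar's red one (contact force between jaw and plaque above 1 N and y of knob_mark in the frame of collar between 0.003 and 0.014 m and x of plaque in the frame of jig between -0.017 and 0.017 m and y of plaque in the frame of jig between 0.001 and 0.028 m and z of plaque in the frame of jig between 0.015 and 0.021 m and angle between plaque's own z axis and vertical below 0.06 rad and angle between the y axis of plaque and the y axis of jig, either way round below 0.06 rad and linear speed of plaque below 0.01 m/s); the robot touches nothing.
It fails at once if the limiter is overrun: the knob slips more than 0.5 rad (mark 14 mm past the collar's) (y of knob_mark in the frame of collar above 0.014 m).
It fails at once if the tin is shifted by more than 25 mm (distance of tin from where it was at the start of the episode above 0.025 m).
It fails at once if the dish is shifted by more than 25 mm (distance of dish from where it was at the start of the episode above 0.025 m).
It fails at once if the paint pot is shifted by more than 25 mm (distance of paint_pot from where it was at the start of the episode above 0.025 m).
It also fails if it takes over 72 s, if anything falls off the work surface, if the arm or the gripper's body presses on something with over 40 N, if the wrist force passes 120 N, or if a joint passes its speed limit or range.

## Robot

A 6-joint arm with a two-finger parallel gripper is mounted at the origin on the work surface. World frame = base frame: x ahead of the robot, y to its left, z up, the work surface at z = 0. Lengths are in m, angles in degrees, forces in N, time in s.
With the tool pointing down it reaches from about 0.4 to 0.825 m from the base axis. Payload 7 kg.
Tool frame: the origin (TCP) lies midway between the tips of the shut fingers; the grasp point (between the pads) lies r.grip_depth behind it (r.grip_depth is the distance from the TCP to the grasp point, in m); z points along the fingers, y is the direction in which the jaws open and shut (so a half turn about z gives the same grasp; the last joint's range is limited). The gripper opens to 88 mm and grips with 3 to 60 N. Pads are 19 mm wide; open, the fingers measure 130 mm over their backs; the gripper's body (78 mm by 193 mm) begins 47 mm behind the grasp point.
Start: joints at [16.507, 20.546, 0.682, 0, -70.136, -16.507], TCP at [0.675, -0, 0.227] pointing down, gripper open.
Joint ranges: [-176.03, 176.03], [-82.01, 121.73], [-58.28, 71.71], [-173.87, 95.51], [-174.79, -0.11], [-173.66, 173.66]. Speed limits (degrees/s): [136.94, 136.94, 172.46, 180, 180, 180].

## Interface

Orientations are given as [roll, pitch, yaw] about the fixed x, y, z axes, in that order (R = Rz(yaw) Ry(pitch) Rx(roll)).
In Python, from plant import r, imaging, close_job gives the robot as it stands.
- The arm moves only by the tool step_arm, never from a script. Its argument "commands" is a list of rows, each a list of 2 entries, a list of its own where there are three numbers: the shift along the tool's x, y, z in mm, then the turn about the tool's z in degrees. In form: [[[x, y, z], twist], ...]. A call has 1 to 20 rows; each row shifts and turns the commanded pose from where the row before left it, along the tool's axes as they then stand; what a row does not reach is not made up. A row lasts 1/8 s, in which the tool goes at most 62.5 mm and 10.7 degrees, less where a joint would pass 70% of its speed; a pose out of reach is approached as far as the arm can. A call with a gripper value outside its range is refused whole. "gripper" is the closure, from 0 (fully open) to 1 (shut), set as the call begins (left out, the last holds). The fingers move at their own pace and stop on an object; "grip_force" is the grip in N (left out, the last holds). Time passes only in rows, so rows that do not move let the fingers close. It gives the time, the measured TCP pose, the force and the opening at its end, in the units of the state.
- r.get_state(): the state, without advancing time (a new reading comes with each control period).
- imaging.capture(name): name is "scene" or "side" or "wrist"; returns a dict with "img" (480x640x3 uint8, red, green, blue), "z_map" (480x640 float32, m along the optical axis (not along the pixel's ray), 0 where there is no reading), "vfov" (degrees; the focal length in pixels is half the picture's height over the tangent of half this angle, whatever the lens; pixels are square), "cx", "cy" (the principal point, pixels), "extrinsics" (4x4, takes a point from camera to world coordinates); the wrist camera has in their place "T_tool_cam" (4x4, takes a point from camera to tool coordinates, whose origin is the TCP and whose axes are the flange's). Camera axes: x right, y down, z forward; pixel columns grow to the right and rows downward; lengths in m; the calibration is good to about 2 mm. A picture is of the moment at which its call begins: read the wrist's pose just before it.
- close_job(): hands the job in, once; it reports no verdict.
The state is a dict: "time_s": time; "joints": joint angles; "qd": joint speeds; "joint_torque": joint torques, N m; "tcp_pos": TCP position; "eef_rot": TCP orientation; "contact_force": force on the tool from outside, world axes, zero at the start; "moment": the same for the moment, N m; "gripper_width": finger opening in m.
Only numpy, scipy, OpenCV 4.12 (cv2) and the standard library are available. Lean on these libraries where they do the work, as an engineer would, in place of code of your own. Each camera call takes 0.05 s, during which the arm holds its last target.

## Working session

There is one attempt and no reset: what is moved stays moved. The work goes in short steps, Python scripts to look and compute and a tool call to move; the robot and the scene stay as the last step left them, time stands still between calls to the robot, and variables do not carry over. Pictures are saved under pics/ and viewed, and the job is handed in when it is done.

Besides the shell and the picture viewer there is one more tool, called after "Call:" as name([rows], argument=value, ...), one row to a line, values as JSON. step_arm: Moves the arm, as the interface text tells. Its arguments: {"type":"object","properties":{"commands":{"type":"array","items":{"type":"array"}},"gripper":{"type":"number"},"grip_force":{"type":"number"}},"required":["commands"]}

```bash
mkdir -p pics; ls; cat > h.py <<'E'
import numpy as np, cv2
from plant import r, imaging, close_job
from scipy.spatial.transform import Rotation as R
def cap(n):
    s=r.get_state(); d=imaging.capture(n)
    h=d["img"].shape[0]; d["f"]=h/2/np.tan(np.radians(d["vfov"])/2)
    if "extrinsics" in d: d["T"]=np.array(d["extrinsics"])
    else:
        T=np.eye(4); T[:3,:3]=R.from_euler("xyz",s["eef_rot"],degrees=True).as_matrix(); T[:3,3]=s["tcp_pos"]; d["T"]=T@np.array(d["T_tool_cam"])
    return d
def save(d,fn): cv2.imwrite("pics/"+fn,d["img"][:,:,::-1])
def world(d):
    z=d["z_map"]; v,u=np.mgrid[:z.shape[0],:z.shape[1]]
    P=np.stack([(u-d["cx"])*z/d["f"],(v-d["cy"])*z/d["f"],z],-1)
    return P@d["T"][:3,:3].T+d["T"][:3,3]
def onplane(d,uv,h):
    uv=np.atleast_2d(uv).astype(float)
    D=np.stack([(uv[:,0]-d["cx"])/d["f"],(uv[:,1]-d["cy"])/d["f"],np.ones(len(uv))],-1)@d["T"][:3,:3].T
    o=d["T"][:3,3]; return o+D*((h-o[2])/D[:,2])[:,None]
E
python3 - <<'E'
from h import *
print(r.get_state(), r.grip_depth)
for n in ["scene","side","wrist"]:
    d=cap(n); save(d,n+"0.png"); print(n,d["f"],d["cx"],d["cy"],d["T"].round(3).tolist())
E
```

```text
pics
{'time_s': 0.0, 'joints': array([ 1.65062010e+01,  2.05909843e+01,  6.33589422e-01, -2.05389060e-02,
       -7.01359040e+01, -1.65072106e+01]), 'qd': array([-0.10584777, -0.01978858, -0.0596886 , -0.08913363, -0.00415886,
        0.05938585]), 'joint_torque': array([-8.00930356e-04, -5.82726967e+01,  2.93058443e+01,  6.99745238e+00,
        6.93249181e-03, -2.06530804e-04]), 'tcp_pos': array([ 6.74506244e-01, -3.38102228e-05,  2.25625061e-01]), 'eef_rot': array([ 1.79905060e+02, -8.00013579e-03, -9.00079976e+01]), 'contact_force': array([-0.27857322,  0.10893623, -0.09027863]), 'moment': array([-0.04063551,  0.00980768, -0.00191132]), 'gripper_width': 0.0875430589206454} 0.0188
scene 551.860710973562 312.8399148730104 242.29057814819427 [[-0.866, 0.284, -0.411, 1.079], [0.5, 0.485, -0.717, 0.879], [-0.004, -0.827, -0.562, 0.735], [0.0, 0.0, 0.0, 1.0]]
side 552.202971899538 322.9870797777695 240.27322508030954 [[-0.688, -0.499, 0.526, 0.081], [-0.725, 0.47, -0.503, 0.526], [0.004, -0.728, -0.685, 0.771], [0.0, 0.0, 0.0, 1.0]]
wrist 406.8768500615542 315.46180230218704 241.7409357728995 [[-1.0, 0.0, -0.002, 0.675], [-0.0, 0.956, 0.293, -0.079], [0.002, 0.293, -0.956, 0.384], [0.0, 0.0, 0.0, 1.0]]
```

View pics/scene0.png

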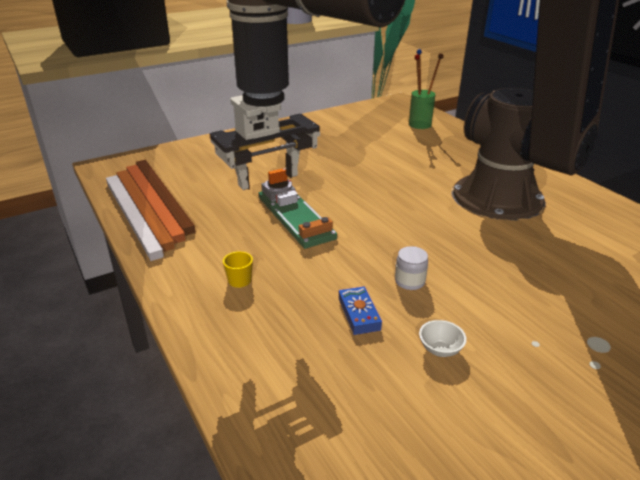

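View pics/side0.png

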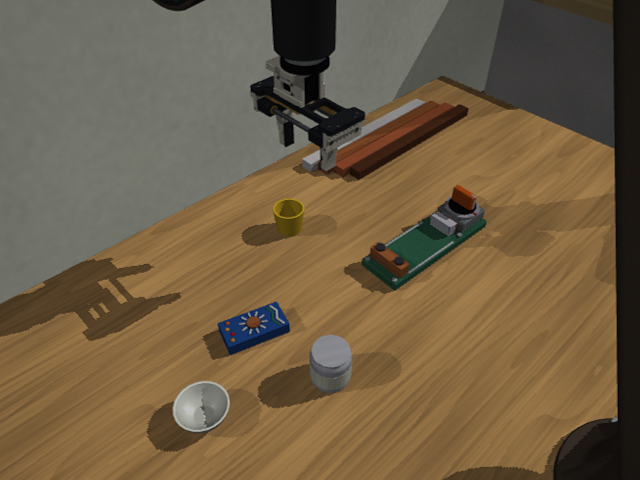

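View pics/wrist0.png

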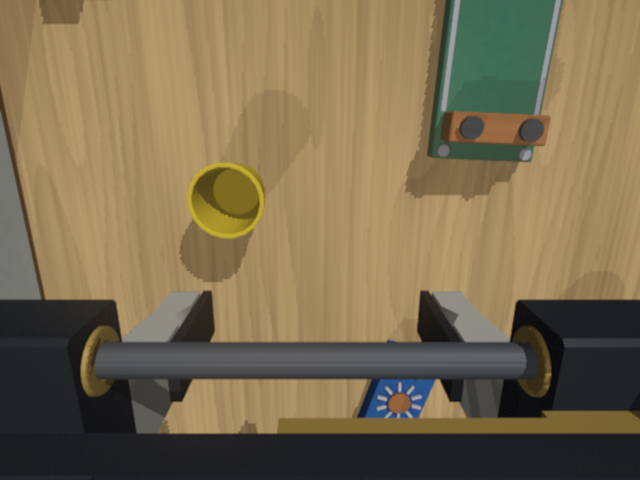

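The scene picture shows the plaque near (360,310), the jig near (297,210), the pot at (238,270), the tin at (412,268) and the dish at (443,340). The side picture shows the same layout. Next I'll measure positions from colour masks and depth.

```bash
cat > m.py <<'E'
from h import *
def mask(d,lo,hi):
    hsv=cv2.cvtColor(d["img"],cv2.COLOR_RGB2HSV); return cv2.inRange(hsv,lo,hi)>0
def rect(P):
    c,wh,a=cv2.minAreaRect((P[:,:2]*1000).astype(np.float32)); return np.round(c,1),np.round(wh,1),round(a,1)
E
python3 - <<'E'
from m import *
for n in ["scene","side"]:
    d=cap(n); W=world(d); ok=d["z_map"]>0; print("==",n)
    for name,lo,hi,zr in [("blue",(105,120,40),(128,255,255),(.015,.04)),("green",(60,60,20),(95,255,255),(.010,.03)),("yellow",(24,180,100),(32,255,255),(.0,.08))]:
        m=mask(d,lo,hi)&ok&(W[...,0]>.3)&(W[...,0]<1.0)&(abs(W[...,1])<.5)&(W[...,2]>zr[0])&(W[...,2]<zr[1])
        k,l,st,ce=cv2.connectedComponentsWithStats(m.astype(np.uint8)); i=1+np.argmax(st[1:,4]); mm=l==i
        P=W[mm]; print(name,mm.sum(),ce[i].round(),P.mean(0).round(4),np.percentile(P[:,2],[5,50,95]).round(4),rect(P))
        if name=="blue":
            P=P[P[:,2]>.021];print(" top",len(P),np.median(P[:,2]),rect(P))
    # elevated clusters over table
    m=ok&(W[...,2]>.012)&(W[...,2]<.12)&(W[...,0]>.3)&(W[...,0]<1.0)&(abs(W[...,1])<.55)
    k,l,st,ce=cv2.connectedComponentsWithStats(m.astype(np.uint8))
    for i in range(1,k):
        if st[i,4]>150:
            P=W[l==i]; print("cl",st[i,4],ce[i].round(),P.mean(0).round(3),"zmax",np.percentile(P[:,2],98).round(3),rect(P))
E
```

```text
== scene
blue 606 [360. 312.] [0.5977 0.2236 0.023 ] [0.0181 0.0234 0.0256] (array([591.1, 209.2]), array([109.4,  55.2]), 73.6)
 top 529 0.023655731874936303 (array([591.3, 209. ]), array([109.2,  54.7]), 73.6)
green 500 [299. 214.] [ 0.5214 -0.1613  0.0178] [0.0154 0.0177 0.0203] (array([ 522.5, -164.5]), array([133.1,  74.5]), 85.5)
yellow 273 [238. 262.] [ 0.7467 -0.0203  0.0431] [0.0205 0.0469 0.056 ] (array([751.5, -11.3]), array([62.8, 61.9]), 47.4)
cl 2624 [294. 209.] [ 0.531 -0.172  0.032] zmax 0.084 (array([ 524.4, -179.1]), array([280.5,  93.5]), 87.0)
cl 3748 [152. 212.] [ 0.837 -0.356  0.022] zmax 0.025 (array([ 832. , -362.7]), array([374.3, 130.4]), 90.0)
cl 1102 [411. 266.] [0.447 0.185 0.051] zmax 0.071 (array([439.9, 175. ]), array([65.2, 64.9]), 0.3)
cl 807 [238. 267.] [ 0.752 -0.01   0.038] zmax 0.056 (array([751.1, -11.6]), array([64.7, 62.6]), 45.0)
cl 1229 [359. 308.] [0.594 0.214 0.023] zmax 0.028 (array([590.1, 206.9]), array([114.3,  56.8]), 73.4)
cl 977 [442. 336.] [0.508 0.357 0.025] zmax 0.036 (array([515.5, 361.6]), array([83.2, 83.3]), 87.6)
== side
blu
[... 482 characters left out ...]
  0.021] zmax 0.024 (array([ 829.3, -383.7]), array([332.6, 135. ]), 89.9)
cl 204 [312. 159.] [ 0.877 -0.198  0.02 ] zmax 0.024 (array([ 882.9, -198.9]), array([40.1, 59.2]), 46.8)
cl 5028 [427. 238.] [ 0.514 -0.173  0.031] zmax 0.084 (array([ 520.6, -178.1]), array([274.4,  92.3]), 87.5)
cl 873 [288. 215.] [ 0.748 -0.012  0.038] zmax 0.056 (array([747.7, -12.8]), array([63. , 62.9]), 20.3)
cl 1945 [252. 326.] [0.584 0.21  0.023] zmax 0.029 (array([587.7, 206.4]), array([110.1,  60.4]), 73.2)
cl 1963 [330. 362.] [0.425 0.181 0.057] zmax 0.072 (array([431.4, 174.1]), array([62.9, 64.9]), 5.7)
cl 1562 [200. 404.] [0.521 0.359 0.025] zmax 0.037 (array([512.3, 361.7]), array([81.8, 83.4]), 73.1)
```

Call:
step_arm([
  [[-25,15,0],0],
  [[-30,20,0],0],
  [[-30,20,0],0],
  [[-30,20,0],0],
  [[-25,10,0],0],
  [[0,0,0],0],
  [[0,0,0],0],
  [[0,0,0],0],
], gripper=0)

```text
time_s: 1.25
tcp_pos: [0.5902, 0.1393, 0.2264]
eef_rot: [180.0, -0.0, -90.0]
contact_force: [-0.5, 0.7, 0.7]
gripper_width: 0.0873
```

```bash
python3 - <<'E'
from m import *
d=cap("wrist"); save(d,"w1.png"); W=world(d); print(r.get_state()["tcp_pos"])
m=mask(d,(105,100,30),(128,255,255))&(d["z_map"]>0)&(W[...,2]>.02)&(W[...,2]<.05)
v,u=np.where(m); print(len(u),u.min(),u.max(),v.min(),v.max())
P=W[m]; print(np.median(P[:,2]),rect(P)); Q=onplane(d,np.stack([u,v],1),.024); print(rect(Q))
m=mask(d,(5,120,80),(20,255,255))&(W[...,2]>.025)&(W[...,2]<.05); k,l,st,ce=cv2.connectedComponentsWithStats(m.astype(np.uint8)); i=1+np.argmax(st[1:,4]);print(st[i],onplane(d,ce[i],.028))
E
```

```text
[0.59020824 0.13925498 0.22640334]
4253 277 363 215 332
0.02459987036740008 (array([587.1, 205.8]), array([110.3,  55.1]), 73.4)
(array([587.1, 205.3]), array([110.4,  54.9]), 73.3)
[307 268  24  22 405] [[0.58721833 0.20581052 0.028     ]]
```

The wrist view puts the plaque at (0.587, 0.2056), 110x55 mm, with the disc at the same point. That agrees with its known size. Going in to grasp.

Call:
step_arm([
  [[-30,1.5,0],0],
  [[-36.3,1.5,0],0],
  [[0,0,30],8.3],
  [[0,0,40],8.3],
  [[0,0,40],0],
  [[0,0,40],0],
  [[0,0,0],0],
  [[0,0,0],0],
])

```text
time_s: 2.3
tcp_pos: [0.5881, 0.2063, 0.0779]
eef_rot: [-179.9, 0.0, -106.6]
contact_force: [-0.9, 0.8, 0.6]
gripper_width: 0.0873
```

```bash
python3 - <<'E'
from m import *
d=cap("side"); save(d,"s2.png")
s=r.get_state(); print(s["tcp_pos"],s["eef_rot"])
E
```

```text
[0.58833718 0.20669381 0.07852191] [-1.79883818e+02  1.05765183e-01 -1.06596864e+02]
```

View pics/s2.png

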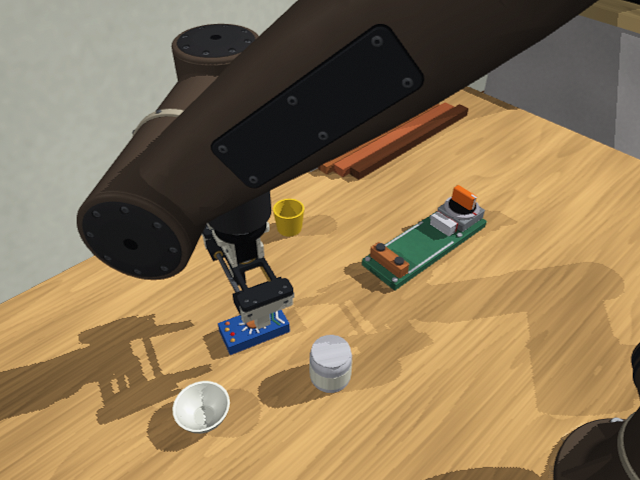

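The side view shows the open gripper straddling the plaque at about (255,325), with the tin and dish clear. I'll descend and grip.

Call:
step_arm([
  [[0,1,30],0],
  [[0,0,25],0],
  [[0,0,15],0],
  [[0,0,0],0],
  [[0,0,0],0],
])

```text
time_s: 2.98
tcp_pos: [0.5869, 0.2071, 0.0079]
eef_rot: [-179.9, 0.1, -106.6]
contact_force: [-0.3, -0.2, -0.4]
gripper_width: 0.0877
```

Call:
step_arm([
  [[0,0,0],0],
  [[0,0,0],0],
  [[0,0,0],0],
  [[0,0,0],0],
  [[0,0,0],0],
  [[0,0,0],0],
], gripper=1, grip_force=25)

```text
time_s: 3.72
tcp_pos: [0.5862, 0.2066, 0.0067]
eef_rot: [-180.0, 0.0, -106.6]
contact_force: [1.2, -0.5, 2.5]
gripper_width: 0.0556
```

Call:
step_arm([
  [[0,0,-15],0],
  [[0,0,-30],0],
  [[0,0,-40],0],
  [[0,0,-40],0],
  [[0,0,-15],0],
  [[0,0,0],0],
  [[0,0,0],0],
])

```text
time_s: 4.6
tcp_pos: [0.5851, 0.2061, 0.145]
eef_rot: [179.9, -0.1, -106.6]
contact_force: [-0.1, -0.6, -2.4]
gripper_width: 0.0559
```

Call:
step_arm([
  [[0,0,-20],-7],
  [[0,0,-20],-7.1],
  [[25,5,-20],0],
  [[40,8,0],0],
  [[40,8,0],0],
  [[40,8,0],0],
  [[40,8,0],0],
  [[40,8,0],0],
  [[30,6,0],0],
  [[14,2,0],0],
  [[0,0,0],0],
  [[0,0,0],0],
  [[0,0,0],0],
])

```text
time_s: 6.22
tcp_pos: [0.5215, -0.0592, 0.2064]
eef_rot: [180.0, -0.0, -92.5]
contact_force: [0.6, 0.2, -1.1]
gripper_width: 0.0556
```

```bash
python3 - <<'E'
from m import *
d=cap("wrist"); save(d,"w3.png"); s=r.get_state(); print(s["tcp_pos"],s["eef_rot"])
d=cap("side"); save(d,"s3.png")
E
```

```text
[ 0.52149274 -0.0591792   0.20640598] [ 1.79984379e+02 -2.53880505e-03 -9.24473679e+01]
```

View pics/w3.png

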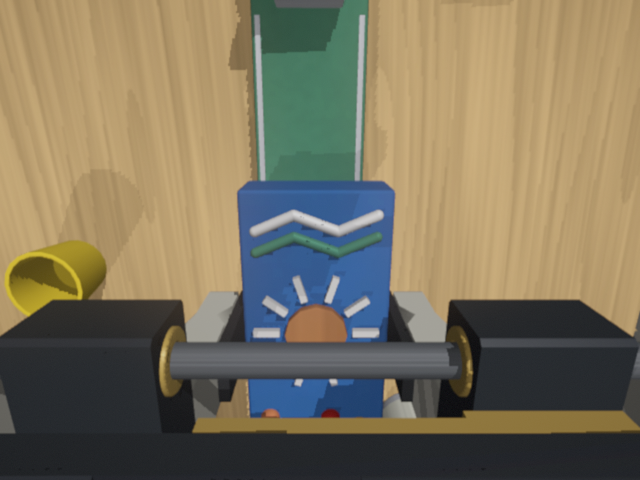

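View pics/s3.png

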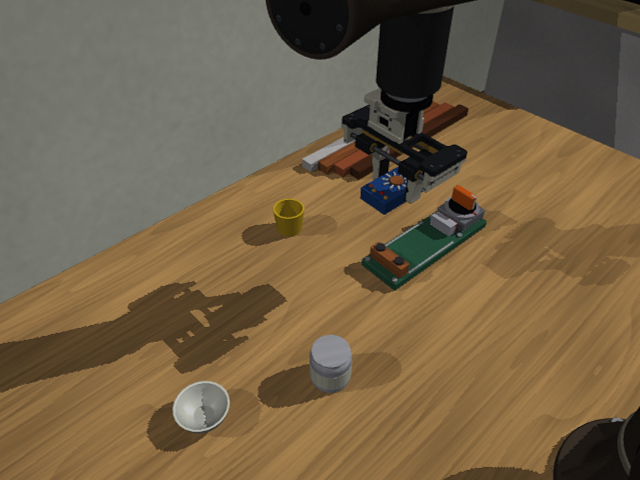

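The wrist view shows the plaque held level (columns 240-393) with the bed ahead of it, but it hides the fence. The side view sees the whole jig. I'll measure lateral position here, then back off for the fence.

```bash
python3 - <<'E'
from m import *
d=cap("wrist"); W=world(d); z=d["z_map"]
g=mask(d,(60,60,20),(95,255,255))&(z>0)&(W[...,2]>.005)&(W[...,2]<.03)
print("green z",np.median(W[g][:,2]))
# outer edges: first/last green per row
L=[];Rr=[]
for v in range(20,170,5):
    u=np.where(g[v])[0]
    L.append([u.min()-.5,v]);Rr.append([u.max()+.5,v])
A=onplane(d,L,.018);B=onplane(d,Rr,.018)
for nm,E in(("L",A),("R",B)):
    p=np.polyfit(E[:,1],E[:,0],1); print(nm,"x at y=-.145",np.polyval(p,-.1455),"slope deg",np.degrees(np.arctan(p[0])),"res",np.std(E[:,0]-np.polyval(p,E[:,1])))
b=mask(d,(105,100,30),(128,255,255))&(W[...,2]>.1)&(z>0)
P=W[b]; zt=np.median(P[:,2]);print("plaque top z",zt,"min",P[:,2].min())
v,u=np.where(b); Lp=[];Rp=[]
for vv in range(190,285,5):
    uu=u[v==vv]; Lp.append([uu.min()-.5,vv]);Rp.append([uu.max()+.5,vv])
for nm,E in(("L",onplane(d,Lp,zt)),("R",onplane(d,Rp,zt))):
    p=np.polyfit(E[:,1],E[:,0],1); print(nm,"x at tcp y",np.polyval(p,-.059),"deg",np.degrees(np.arctan(p[0])))
W_=W; front=[[315,v[u==315].min()-.5]]; print("front",onplane(d,front,zt), "tcp",r.get_state()["tcp_pos"])
W2=W
# side: fence, jaw, jig
d=cap("side"); W=world(d); z=d["z_map"]
J=lambda P:np.stack([(P[:,0]-.522)*np.cos(np.radians(2.5))-(P[:,1]+.1455)*np.sin(np.radians(2.5)),(P[:,0]-.522)*np.sin(np.radians(2.5))+(P[:,1]+.1455)*np.cos(np.radians(2.5)),P[:,2]],1)
roi=(z>0)&(W[...,0]>.45)&(W[...,0]<.59)&(W[...,1]>-.35)&(W[...,1]<0)&(W[...,2]>.0)&(W[...,2]<.095)
Q=J(W[roi]); vv,uu=np.where(roi)
t=(Q[:,2]>.039)&(Q[:,2]<.047)&(Q[:,1]>.03); print("fence top",t.sum(),np.percentile(Q[t],[2,50,98],axis=0).round(4).tolist())
t=(Q[:,2]>.040)&(Q[:,2]<.048)&(Q[:,1]<-.04)&(Q[:,1]>-.1)
print("jaw top",t.sum(),np.percentile(Q[t],[2,50,98],axis=0).round(4).tolist())
t=(Q[:,2]>.080); print("knob",t.sum(),rect(Q[t]))
t=(Q[:,2]>.018)&(Q[:,2]<.030)&(Q[:,1]<.04)&(Q[:,1]>-.04); print("rails",t.sum(),Q[t][:,2].max() if t.any() else 0)
E
```

```text
green z 0.018505769079823126
L x at y=-.145 0.5667640866165548 slope deg 2.5852014162081933 res 0.00023292554888180807
R x at y=-.145 0.4783480727308947 slope deg 2.5625181851116965 res 0.00023579312587127357
plaque top z 0.22425820838091315 min 0.20308402080291282
L x at tcp y 0.5488184545417732 deg 2.7152808478531543
R x at tcp y 0.49383938163669294 deg 2.168510385863483
front [[ 0.51910047 -0.1171526   0.22425821]] tcp [ 0.52147144 -0.05933768  0.20647634]
fence top 330 [[-0.0386, 0.0646, 0.0396], [-0.0011, 0.0802, 0.0434], [0.0391, 0.0887, 0.0463]]
jaw top 203 [[-0.0243, -0.0942, 0.0404], [-0.002, -0.0798, 0.0431], [0.0252, -0.0706, 0.0462]]
knob 153 (array([  -0.8, -135.8]), array([17.8, 52. ]), 88.2)
rails 470 0.02251586667573824
```

Call:
step_arm([
  [[-30,0,0],0],
  [[-40,0,0],0],
  [[-30,0,0],0],
  [[0,0,0],0],
  [[0,0,0],0],
  [[0,0,0],0],
])

```text
time_s: 7.18
tcp_pos: [0.5256, 0.0395, 0.2066]
eef_rot: [180.0, -0.0, -92.5]
contact_force: [0.4, -0.8, -1.7]
gripper_width: 0.0558
```

```bash
python3 - <<'E'
from m import *
d=cap("wrist"); save(d,"w4.png"); s=r.get_state(); print(s["tcp_pos"],s["eef_rot"])
E
```

```text
[0.52563413 0.03943502 0.20657436] [ 1.79996955e+02 -3.17038638e-03 -9.25458502e+01]
```

View pics/w4.png

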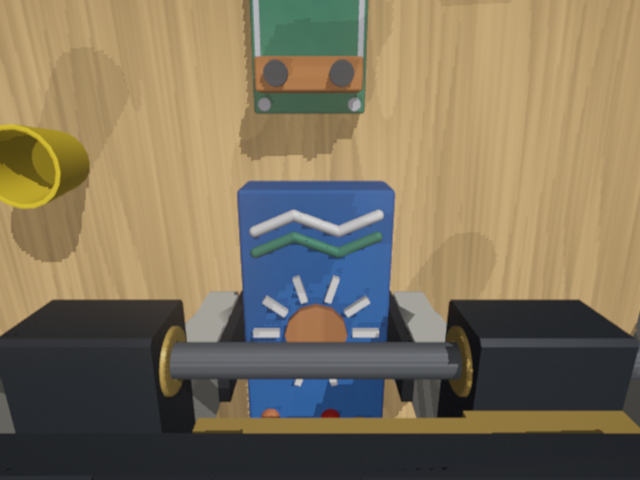

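The fence (rows 57-92), its bolts and the end of the plate (row 112) are now visible past the plaque.

```bash
python3 - <<'E'
from m import *
d=cap("wrist"); W=world(d); z=d["z_map"]
g=mask(d,(60,60,20),(95,255,255))&(z>0)&(W[...,2]>.005)&(W[...,2]<.03)
o=mask(d,(3,120,60),(20,255,255))&(W[...,2]>.036)&(W[...,2]<.05)
for u in (290,300,310,320):
    vg=np.where(g[:,u])[0]; vo=np.where(o[:,u])[0]
    a=onplane(d,[[u,vg.max()+.5]],.018)[0]; b=onplane(d,[[u,vo.min()-.5]],.044)[0]; c=onplane(d,[[u,vo.max()+.5]],.044)[0]
    print(u,vg.max(),vo.min(),vo.max(),"plate end",a.round(4),"fence face top",b.round(4),"back",c.round(4))
E
```

```text
290 111 57 91 plate end [ 0.5424 -0.0449  0.018 ] fence face top [ 0.5385 -0.0824  0.044 ] back [ 0.54   -0.0587  0.044 ]
300 112 57 91 plate end [ 0.5343 -0.0438  0.018 ] fence face top [ 0.5313 -0.0821  0.044 ] back [ 0.5326 -0.0583  0.044 ]
310 112 57 91 plate end [ 0.5262 -0.0434  0.018 ] fence face top [ 0.524  -0.0818  0.044 ] back [ 0.5252 -0.058   0.044 ]
320 112 57 91 plate end [ 0.5181 -0.0431  0.018 ] fence face top [ 0.5168 -0.0815  0.044 ] back [ 0.5178 -0.0577  0.044 ]
```

Call:
step_arm([
  [[25,-1,0],0],
  [[40,-1,0],0],
  [[40,-1,0],0],
  [[40,-1,0],0],
  [[39,-1,0],0],
  [[0,0,30],0],
  [[0,0,40],0],
  [[0,0,40],0],
  [[0,0,30],0],
  [[0,0,10],0],
  [[0,0,0],0],
  [[0,0,0],0],
  [[0,0,0],0],
])

```text
time_s: 8.9
tcp_pos: [0.5235, -0.144, 0.0578]
eef_rot: [-179.9, 0.0, -92.5]
contact_force: [-0.8, -0.5, -1.7]
gripper_width: 0.0558
```

```bash
python3 - <<'E'
from m import *
s=r.get_state(); print(s["tcp_pos"],s["eef_rot"])
d=cap("wrist"); save(d,"w5.png"); d=cap("side"); save(d,"s5.png")
E
```

```text
[ 0.52348064 -0.14397698  0.05777934] [-1.79872897e+02  1.00228007e-02 -9.24931931e+01]
```

View pics/w5.png

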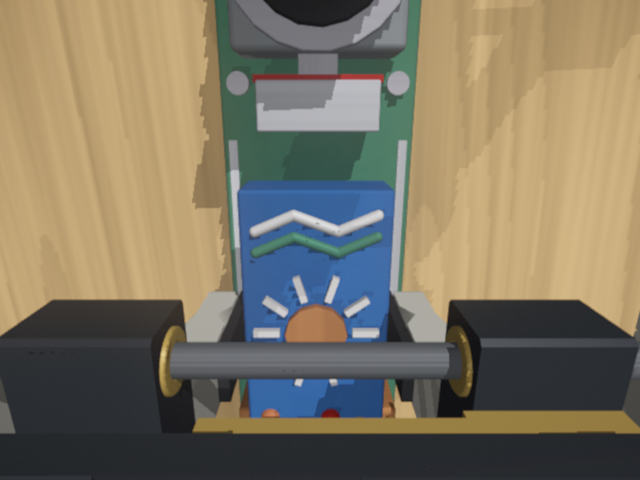

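View pics/s5.png

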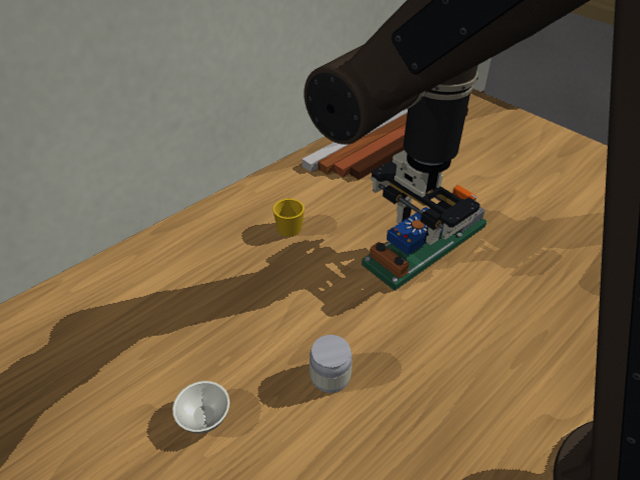

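Both views show the plaque centred over the bed. In the wrist view it spans columns 240-393, and the jaw 255-380 has its face foot below row 131.

```bash
python3 - <<'E'
from m import *
d=cap("wrist"); W=world(d); s=r.get_state();print(s["tcp_pos"])
j=onplane(d,[[318,131]],.044); p=W[184:200,316]; zt=np.median(W[200:210,316,2])
print("jaw top front",j,"depth there",W[125,318],"plaque top z",zt,"front",onplane(d,[[316,181.5]],zt))
E
```

```text
[ 0.52302606 -0.14394786  0.05724434]
jaw top front [[ 0.5188352  -0.21767965  0.044     ]] depth there [ 0.51873676 -0.22002964  0.04379231] plaque top z 0.07565162279226906 front [[ 0.52033959 -0.20190867  0.07565162]]
```

Call:
step_arm([
  [[0,0,15],0],
  [[0,0,10],0],
  [[0,0,5],0],
  [[0,0,0],0],
  [[0,0,0],0],
])

```text
time_s: 9.68
tcp_pos: [0.5229, -0.144, 0.0267]
eef_rot: [-180.0, -0.0, -92.5]
contact_force: [0.1, -0.2, -1.6]
gripper_width: 0.0559
```

Call:
step_arm([
  [[0,0,1],0],
  [[0,0,1],0],
  [[0,0,0.5],0],
  [[0,0,0],0],
  [[0,0,0],0],
])

```text
time_s: 10.3
tcp_pos: [0.5228, -0.144, 0.0247]
eef_rot: [-180.0, -0.0, -92.5]
contact_force: [-1.2, 1.2, 5.6]
gripper_width: 0.0556
```

Call:
step_arm([
  [[0,0,0],0],
  [[0,0,0],0],
  [[0,0,0],0],
  [[0,0,0],0],
  [[0,0,0],0],
  [[0,0,0],0],
], gripper=0)

```text
time_s: 11.05
tcp_pos: [0.5227, -0.144, 0.024]
eef_rot: [180.0, -0.0, -92.5]
contact_force: [0.2, -0.6, -0.4]
gripper_width: 0.0876
```

Call:
step_arm([
  [[0,0,-10],0],
  [[0,0,-30],0],
  [[0,0,-40],0],
  [[0,0,-40],0],
  [[0,0,-30],0],
  [[0,0,-20],0],
  [[20,0,0],0],
  [[30,0,0],0],
  [[0,0,0],0],
  [[0,0,0],0],
  [[0,0,0],0],
])

```text
time_s: 12.42
tcp_pos: [0.5205, -0.1935, 0.1943]
eef_rot: [-180.0, 0.0, -92.5]
contact_force: [-0.5, -0.8, 0.5]
gripper_width: 0.0874
```

```bash
python3 - <<'E'
from m import *
s=r.get_state(); print(s["tcp_pos"],s["eef_rot"])
d=cap("wrist"); save(d,"w6.png"); d=cap("side"); save(d,"s6.png")
E
```

```text
[ 0.52049156 -0.19346048  0.19429249] [-1.79988055e+02  4.91467880e-03 -9.24746826e+01]
```

View pics/w6.png

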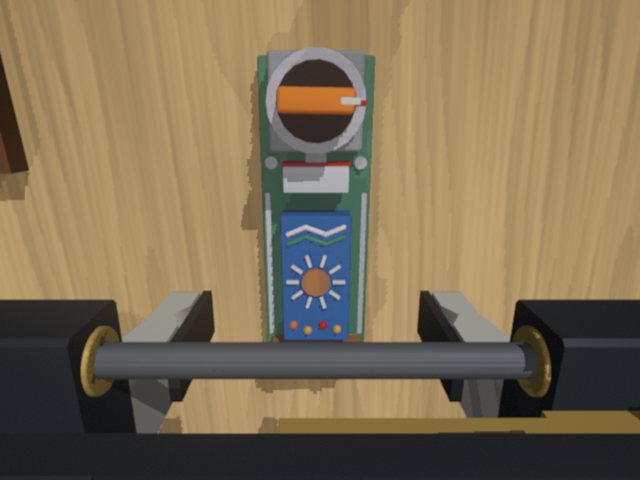

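View pics/s6.png

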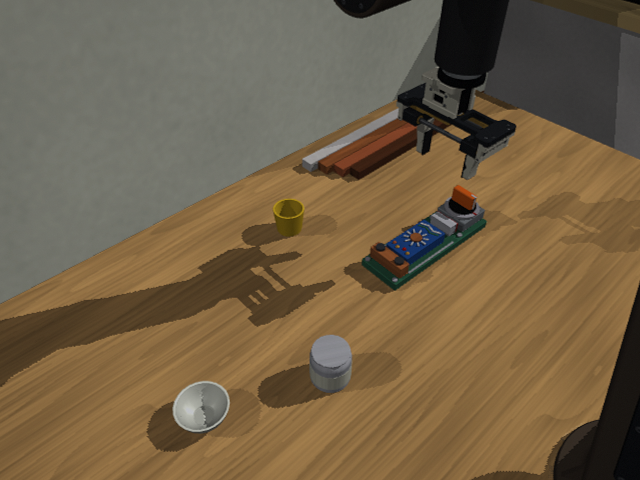

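The plaque lies flat in the jig, clear of the jaw and fence. In the wrist view the knob sits at (315,100), with its white mark over the red one on the right at (350-365,101).

```bash
python3 - <<'E'
from m import *
d=cap("wrist"); W=world(d); z=d["z_map"]; print(r.get_state()["joints"].round(1))
o=mask(d,(5,180,120),(18,255,255))&(W[...,2]>.075)&(W[...,2]<.1)
k,l,st,ce=cv2.connectedComponentsWithStats(o.astype(np.uint8)); i=1+np.argmax(st[1:,4]); v,u=np.where(l==i)
zt=np.median(W[l==i][:,2]);print("top z",zt,st[i]); print("bar",rect(onplane(d,np.stack([u,v],1),.086)))
# collar edge: steel disc silhouettes at z=.048
hsv=cv2.cvtColor(d["img"],cv2.COLOR_RGB2HSV)
c=(W[...,2]>.043)&(W[...,2]<.056)&(np.hypot(W[...,0]-.516,W[...,1]+.281)<.05)
v,u=np.where(c); Q=onplane(d,np.stack([u,v],1),.048); (cc,rr)=cv2.minEnclosingCircle((Q[:,:2]*1000).astype(np.float32)); print("collar",cc,rr)
b=mask(d,(105,100,30),(128,255,255))&(W[...,2]>.03)&(W[...,2]<.055); v,u=np.where(b); Q=onplane(d,np.stack([u,v],1),.042); print("plaque",rect(Q),np.median(W[b][:,2]))
w=(hsv[...,1]<60)&(hsv[...,2]>170)&(W[...,2]>.05)&(np.hypot(W[...,0]-.488,W[...,1]+.281)<.02)
rd=(mask(d,(0,150,80),(4,255,255))|mask(d,(172,150,80),(179,255,255)))&(np.hypot(W[...,0]-.48,W[...,1]+.281)<.02)
for n,m,h in (("white",w,.056),("red",rd,.049)):
    v,u=np.where(m); print(n,len(u),u.mean(),v.mean(),onplane(d,[[u.mean(),v.mean()]],h),np.median(W[m],0))
E
```

```text
[ -0.2  10.7 -17.3  -0.  -62.   -2.3]
top z 0.08622859292969215 [ 277   86   78   28 1885]
bar (array([ 516.5, -282.9]), array([15.4, 48. ]), 86.5)
collar (516.6937255859375, -278.6626892089844) 47.6273307800293
plaque (array([ 522.5, -145.7]), array([112.1,  55.4]), 87.5) 0.042547167360490634
white 119 350.5798319327731 100.52100840336135 [[ 0.4923343  -0.28246811  0.056     ]] [ 0.49475971 -0.28138474  0.08741848]
red 13 363.6923076923077 102.92307692307692 [[ 0.48251084 -0.28069565  0.049     ]] [ 0.48234723 -0.28067955  0.04942103]
```

Call:
step_arm([
  [[30,0,0],0],
  [[30,0,0],0],
  [[29.4,0,0],0],
  [[0,0,0],-10],
  [[0,0,0],-10],
  [[0,0,0],-10],
  [[0,0,0],-10],
  [[0,0,0],-10],
  [[0,0,0],-10],
  [[0,0,0],-10],
  [[0,0,20],-10],
  [[0,0,30],-9],
  [[0,0,20],0],
  [[0,0,20],0],
  [[0,0,0],0],
  [[0,0,0],0],
  [[0,0,0],0],
])

```text
time_s: 14.7
tcp_pos: [0.5173, -0.2833, 0.1051]
eef_rot: [180.0, -0.1, -3.5]
contact_force: [-0.4, 0.2, 0.3]
gripper_width: 0.0878
```

```bash
python3 - <<'E'
from m import *
s=r.get_state(); print(s["tcp_pos"],s["eef_rot"],s["joints"].round(1))
d=cap("wrist"); save(d,"w7.png"); d=cap("side"); save(d,"s7.png"); d=cap("scene"); save(d,"c7.png")
E
```

```text
[ 0.51725434 -0.28333495  0.10513199] [ 1.79980366e+02 -9.37314607e-02 -3.48222652e+00] [ -9.7  18.6 -19.4   0.  -51.8  96.2]
```

View pics/w7.png

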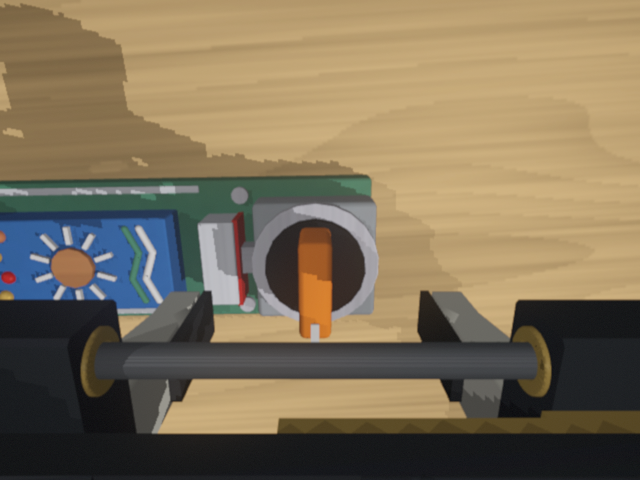

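View pics/s7.png

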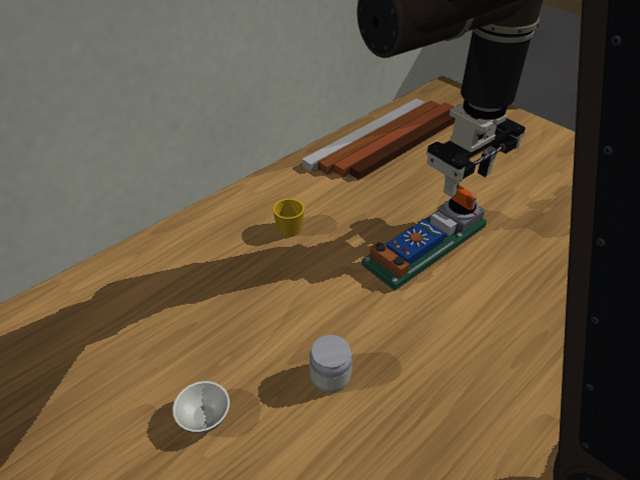

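View pics/c7.png

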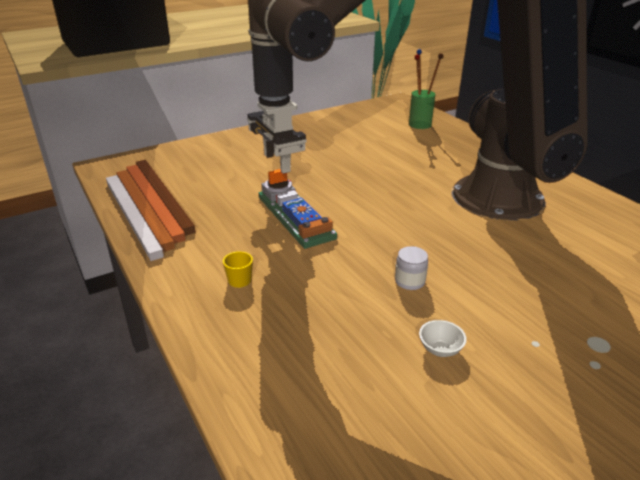

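The wrist view shows the bar upright at column 315, midway between the fingers (212 and 420), so it's aligned. I'll descend and grip.

Call:
step_arm([
  [[0,0,20],0],
  [[0,0,16],0],
  [[0,0,9],0],
  [[0,0,0],0],
  [[0,0,0],0],
])

```text
time_s: 15.48
tcp_pos: [0.517, -0.2834, 0.0595]
eef_rot: [180.0, -0.0, -3.5]
contact_force: [-0.4, -0.7, 0.0]
gripper_width: 0.0871
```

Call:
step_arm([
  [[0,0,0],0],
  [[0,0,0],0],
  [[0,0,0],0],
  [[0,0,0],0],
  [[0,0,0],0],
  [[0,0,0],0],
  [[0,0,0],0],
  [[0,0,0],0],
], gripper=1, grip_force=50)

```text
time_s: 16.48
tcp_pos: [0.5166, -0.2831, 0.0591]
eef_rot: [-180.0, -0.0, -3.5]
contact_force: [-0.5, 1.4, 1.9]
gripper_width: 0.0157
```

```bash
python3 - <<'E'
from h import *
s=r.get_state(); print(s)
E
```

```text
{'time_s': 16.475, 'joints': array([-9.72798617e+00,  2.16825374e+01, -2.20837087e+01, -1.87977810e-02,
       -4.62338258e+01,  9.62377866e+01]), 'qd': array([ 0.06961976, -0.09627265, -0.05171567, -0.14967023, -0.12791974,
        0.05176482]), 'joint_torque': array([-9.29228738e-01, -5.21301985e+01,  2.22972035e+01,  5.77466145e+00,
        2.57963045e-01,  1.92313461e-02]), 'tcp_pos': array([ 0.51661944, -0.28307435,  0.0590671 ]), 'eef_rot': array([-1.79986497e+02, -1.40207186e-03, -3.50320253e+00]), 'contact_force': array([-0.46391556,  1.359274  ,  1.91911043]), 'moment': array([ 0.22261092,  0.08131194, -0.01131236]), 'gripper_width': 0.015681648184957857}
```

Call:
step_arm([
  [[0,0,0],5],
  [[0,0,0],5],
  [[0,0,0],5],
  [[0,0,0],5],
  [[0,0,0],5],
  [[0,0,0],5],
  [[0,0,0],5],
  [[0,0,0],5],
  [[0,0,0],0],
  [[0,0,0],0],
])

```text
time_s: 17.73
tcp_pos: [0.5166, -0.2831, 0.0591]
eef_rot: [-180.0, 0.0, -43.4]
contact_force: [-0.5, 2.3, 0.1]
gripper_width: 0.0161
```

```bash
python3 - <<'E'
from h import *
s=r.get_state(); print(s["joints"].round(1),s["moment"].round(3),s["joint_torque"].round(2),s["contact_force"])
d=cap("wrist"); save(d,"w8.png"); d=cap("side"); save(d,"s8.png")
E
```

```text
[ -9.7  21.7 -22.1  -0.  -46.2  56.3] [ 0.85   0.085 -0.108] [-1.240e+00 -5.256e+01  2.257e+01  5.970e+00  2.500e-01  4.000e-02] [-0.45537176  2.26181231  0.08141591]
```

View pics/w8.png

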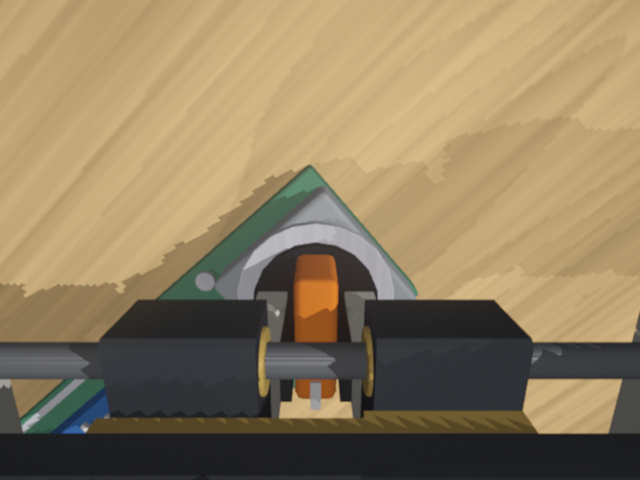

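View pics/s8.png

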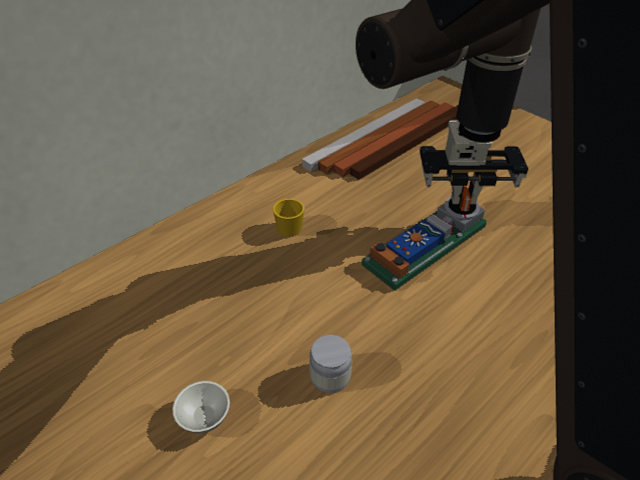

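The bar stays aligned with the fingers (column 315), so the knob follows the hand with no slip in the grip. I'll keep turning and watch the moment.

Call:
step_arm([
  [[0,0,0],5],
  [[0,0,0],5],
  [[0,0,0],5],
  [[0,0,0],3],
  [[0,0,0],0],
  [[0,0,0],0],
])

```text
time_s: 18.58
tcp_pos: [0.5166, -0.2831, 0.059]
eef_rot: [-180.0, 0.0, -61.4]
contact_force: [0.6, 4.5, 1.5]
gripper_width: 0.0158
```

```bash
cat > p.py <<'E'
from m import *
s=r.get_state(); print(s["time_s"],"yaw",s["eef_rot"][2].round(2),"m",s["moment"].round(3),s["joint_torque"][5].round(2),s["contact_force"].round(1),s["gripper_width"])
E
python3 p.py
```

```text
18.575 yaw -61.42 m [ 1.478 -0.009 -0.128] 0.06 [0.6 4.5 1.5] 0.015773864031300735
```

Call:
step_arm([
  [[0,0,0],3],
  [[0,0,0],3],
  [[0,0,0],0],
  [[0,0,0],0],
])

```text
time_s: 19.08
tcp_pos: [0.5166, -0.2831, 0.0591]
eef_rot: [-180.0, 0.0, -67.4]
contact_force: [-0.2, 5.0, 1.4]
gripper_width: 0.0157
```

```bash
python3 p.py
```

```text
19.075 yaw -67.42 m [ 1.854 -0.061 -0.096] 0.06 [-0.2  5.   1.4] 0.015725159714687204
```

Call:
step_arm([
  [[0,0,0],2],
  [[0,0,0],2],
  [[0,0,0],0],
  [[0,0,0],0],
])

```text
time_s: 19.58
tcp_pos: [0.5166, -0.2831, 0.0591]
eef_rot: [-180.0, 0.0, -71.5]
contact_force: [0.4, 6.1, 2.4]
gripper_width: 0.0157
```

```bash
python3 p.py
```

```text
19.575 yaw -71.45 m [ 1.951 -0.019 -0.021] 0.04 [0.4 6.1 2.4] 0.01570045574644408
```

Call:
step_arm([
  [[0,0,0],2],
  [[0,0,0],2],
  [[0,0,0],0],
  [[0,0,0],0],
])

```text
time_s: 20.08
tcp_pos: [0.5166, -0.2831, 0.059]
eef_rot: [-180.0, 0.0, -75.4]
contact_force: [-0.2, 5.9, 1.3]
gripper_width: 0.016
```

```bash
python3 p.py
```

```text
20.075 yaw -75.44 m [ 1.969 -0.006 -0.006] -0.01 [-0.2  5.9  1.3] 0.01596467273491935
```

Call:
step_arm([
  [[0,0,0],2],
  [[0,0,0],2],
  [[0,0,0],0],
  [[0,0,0],0],
])

```text
time_s: 20.58
tcp_pos: [0.5166, -0.2831, 0.059]
eef_rot: [180.0, 0.0, -79.4]
contact_force: [0.2, 5.4, 0.5]
gripper_width: 0.0156
```

```bash
python3 p.py
```

```text
20.575 yaw -79.4 m [ 1.934 -0.015  0.288] -0.37 [0.2 5.4 0.5] 0.015612308711330323
```

Call:
step_arm([
  [[0,0,0],2],
  [[0,0,0],0],
])

```text
time_s: 20.82
tcp_pos: [0.5166, -0.2831, 0.059]
eef_rot: [180.0, 0.0, -81.4]
contact_force: [0.0, 5.2, 0.4]
gripper_width: 0.0157
```

```bash
python3 p.py
```

```text
20.825 yaw -81.42 m [ 1.988 -0.036  0.386] -0.6 [0.  5.2 0.4] 0.015691974311693235
```

Call:
step_arm([
  [[0,0,0],2],
  [[0,0,0],0],
])

```text
time_s: 21.08
tcp_pos: [0.5166, -0.2831, 0.059]
eef_rot: [180.0, 0.0, -83.4]
contact_force: [0.5, 5.7, 1.6]
gripper_width: 0.0155
```

```bash
python3 p.py
```

```text
21.075 yaw -83.42 m [ 2.015 -0.041  0.396] -0.6 [0.5 5.7 1.6] 0.01553035393264698
```

Call:
step_arm([
  [[0,0,0],2],
  [[0,0,0],0],
])

```text
time_s: 21.32
tcp_pos: [0.5166, -0.2831, 0.059]
eef_rot: [180.0, 0.0, -85.4]
contact_force: [-0.0, 4.9, 1.1]
gripper_width: 0.0157
```

```bash
python3 - <<'E'
import p
from m import *
d=cap("wrist"); save(d,"w9.png")
E
```

```text
21.325 yaw -85.42 m [ 1.998 -0.051  0.379] -0.6 [-0.   4.9  1.1] 0.015681461413127817
```

View pics/w9.png

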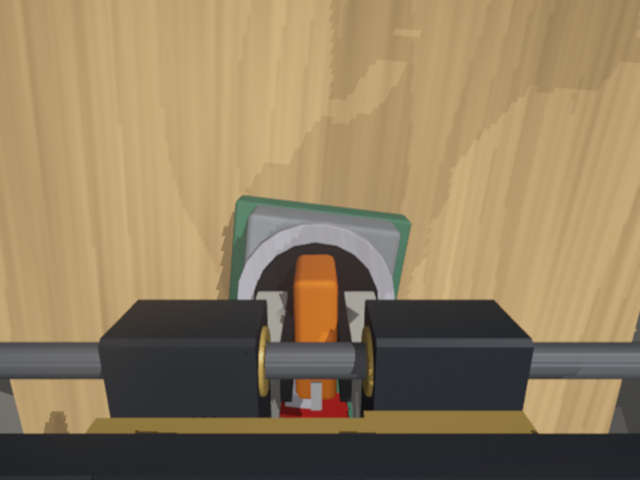

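The moment has levelled off since about yaw -81, and the bar is still square in the fingers (columns 295-337). That means the limiter is slipping, about 4-5 degrees so far. Another 11 degrees or so.

Call:
step_arm([
  [[0,0,0],2],
  [[0,0,0],2],
  [[0,0,0],2],
  [[0,0,0],2],
  [[0,0,0],2],
  [[0,0,0],1],
  [[0,0,0],0],
  [[0,0,0],0],
])

```text
time_s: 22.38
tcp_pos: [0.5166, -0.2831, 0.0591]
eef_rot: [180.0, 0.0, -96.4]
contact_force: [0.2, 6.6, 1.3]
gripper_width: 0.0155
```

```bash
python3 - <<'E'
import p
from m import *
d=cap("wrist"); save(d,"w10.png"); d=cap("side"); save(d,"s10.png")
E
```

```text
22.375 yaw -96.39 m [ 2.022 -0.066  0.429] -0.43 [0.2 6.6 1.3] 0.015526802912803634
```

View pics/w10.png

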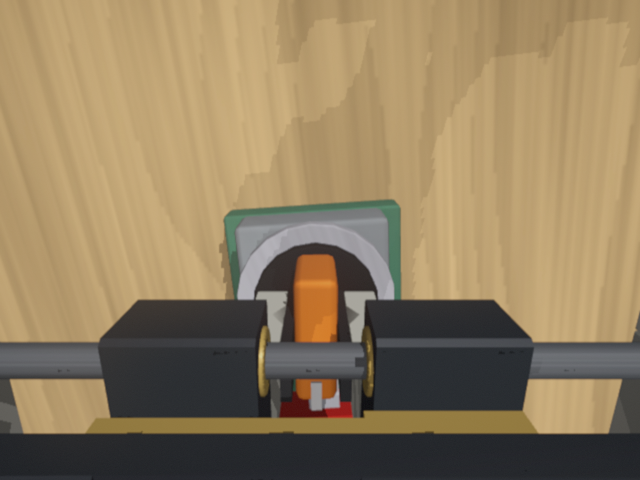

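The bar is still square in the fingers and the torque is holding steady. Time to let go, lift and check the marks.

Call:
step_arm([
  [[0,0,0],0],
  [[0,0,0],0],
  [[0,0,0],0],
  [[0,0,0],0],
  [[0,0,0],0],
  [[0,0,0],0],
], gripper=0)

```text
time_s: 23.22
tcp_pos: [0.5166, -0.2833, 0.0591]
eef_rot: [180.0, -0.0, -96.5]
contact_force: [0.3, -1.0, 0.1]
gripper_width: 0.07
```

Call:
step_arm([
  [[0,0,-10],0],
  [[0,0,-30],0],
  [[0,0,-40],0],
  [[0,0,-40],0],
  [[0,0,-20],0],
  [[-30,0,0],0],
  [[-40,0,0],0],
  [[-10,0,0],0],
  [[0,0,0],0],
  [[0,0,0],0],
  [[0,0,0],0],
])

```text
time_s: 24.6
tcp_pos: [0.5255, -0.2045, 0.199]
eef_rot: [180.0, -0.0, -96.6]
contact_force: [-0.5, 0.1, 0.2]
gripper_width: 0.0876
```

```bash
python3 - <<'E'
from m import *
d=cap("wrist"); save(d,"w11.png"); W=world(d)
cv2.imwrite("pics/w11z.png",cv2.resize(d["img"][0:330,200:440,::-1],None,fx=2.4,fy=1.8 if 0 else 1.8))
hsv=cv2.cvtColor(d["img"],cv2.COLOR_RGB2HSV)
k=np.array([.5165,-.2826])
near=np.hypot(W[...,0]-k[0],W[...,1]-k[1])
w=(hsv[...,1]<60)&(hsv[...,2]>170)&(W[...,2]>.051)&(near<.034)
rd=(mask(d,(0,150,60),(4,255,255))|mask(d,(172,150,60),(179,255,255)))&(near<.045)&(W[...,2]>.04)
b=mask(d,(105,100,30),(128,255,255))&(W[...,2]>.03)&(W[...,2]<.055); v,u=np.where(b); print("plaque",rect(onplane(d,np.stack([u,v],1),.042)),np.median(W[b][:,2]))
o=mask(d,(5,180,120),(18,255,255))&(W[...,2]>.08)&(near<.04); v,u=np.where(o); print("bar",rect(onplane(d,np.stack([u,v],1),.086)))
for n,m in (("white",w),("red",rd)):
    v,u=np.where(m); P=np.median(W[m],0) if len(u) else None; print(n,len(u),u.mean(),v.mean(),P, P is not None and np.degrees(np.arctan2(P[1]-k[1],P[0]-k[0])))
E
```

```text
plaque (array([ 522.6, -144.3]), array([102.1,  55.5]), 87.5) 0.04260774797243455
bar (array([ 516.5, -282.7]), array([47.7, 15.2]), 83.9)
white 110 316.1545454545454 157.52727272727273 [ 0.51850742 -0.26201521  0.08767061] 84.43014962300118
red 38 331.2368421052632 163.26315789473685 [ 0.50857976 -0.25233469  0.04918671] 104.66507698689556
```

View pics/w11z.png

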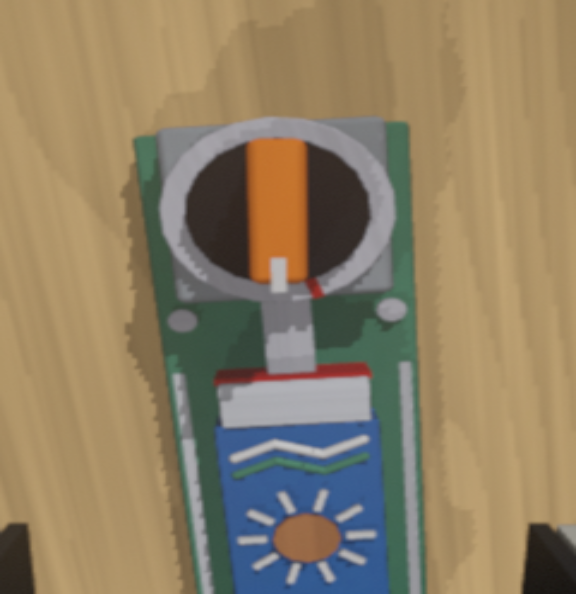

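The view shows the jaw against the plaque. The bar's white end is at about (278,275) in the crop and the red mark at (316,288), so the limiter has slipped past the red mark. I'll refine the slip figure and check the whole scene.

```bash
python3 - <<'E'
from m import *
d=cap("wrist"); W=world(d)
k=np.array([.5165,-.2827]); near=np.hypot(W[...,0]-k[0],W[...,1]-k[1])
rd=(mask(d,(0,130,60),(5,255,255))|mask(d,(172,130,60),(179,255,255)))&(near<.045)&(W[...,2]>.044)
n,l,st,ce=cv2.connectedComponentsWithStats(rd.astype(np.uint8))
for i in range(1,n):
    q=onplane(d,ce[i],.048)[0]; a=np.degrees(np.arctan2(q[1]-k[1],q[0]-k[0])); print(st[i],q.round(4),"r",np.hypot(*(q[:2]-k)),"ang",a,"slip",a-83.9,"mark mm",28*np.sin(np.radians(a-83.9)))
b=mask(d,(105,100,30),(128,255,255))&(W[...,2]>.03)&(W[...,2]<.055)
v,u=np.where(b); vv=v.min(); print(onplane(d,[[u[v==vv].mean(),vv]],.042), "plaque front")
d=cap("side"); save(d,"s12.png"); W=world(d); z=d["z_map"]
b=mask(d,(105,120,40),(128,255,255))&(z>0)&(W[...,2]>.038)&(W[...,2]<.05);print("plaque side",rect(W[b]),np.median(W[b][:,2]))
m=(z>0)&(W[...,2]>.012)&(W[...,2]<.12)&(W[...,0]>.3)&(W[...,0]<.9)&(abs(W[...,1])<.55)
k,l,st,ce=cv2.connectedComponentsWithStats(m.astype(np.uint8))
for i in range(1,k):
    if st[i,4]>500: print(rect(W[l==i]))
E
```

```text
[327 154   7  12  42] [ 0.5085 -0.2518  0.048 ] r 0.0319246195776311 ang 104.51065224568448 slip 20.610652245684477 mark mm 9.856438801411176
[309 207   1   1   1] [ 0.5288 -0.2175  0.048 ] r 0.06634871934846172 ang 79.32539838221224 slip -4.5746016177877635 mark mm -2.233197650475623
[290 212   1   1   1] [ 0.544  -0.2152  0.048 ] r 0.07282725392607667 ang 67.8505910288279 slip -16.0494089711721 mark mm -7.7410535021776585
[[ 0.49442662 -0.19410312  0.042     ]] plaque front
plaque side (array([ 522.1, -138.9]), array([110.5,  58.2]), 87.4) 0.04131528276081453
(array([ 830.6, -354.7]), array([355.4, 137.2]), 89.8)
(array([ 521. , -179.1]), array([277.9,  92.3]), 87.6)
(array([748. , -12.1]), array([63.4, 63.3]), 88.1)
(array([431.8, 174.8]), array([63.9, 64.2]), 84.1)
(array([512.7, 361.7]), array([81.6, 83.2]), 73.3)
```

View pics/s12.png

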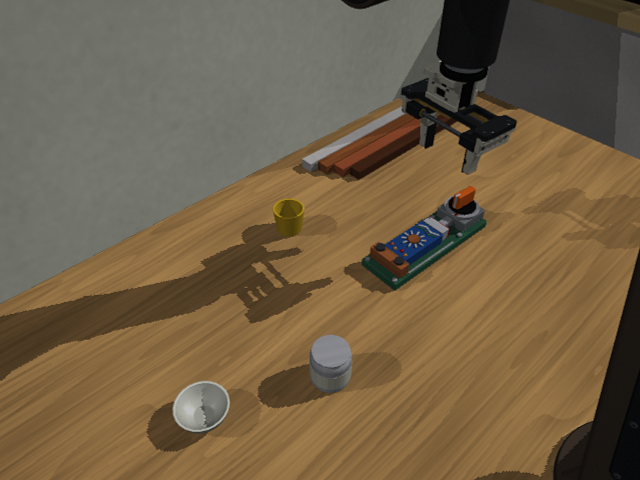

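The side view shows the plaque at (415,240) held between fence and jaw, with the pot, tin and dish where they were. The mark is about 9.9 mm past the red one, which is within limits, so I'm handing in.

```bash
python3 -c "
from plant import close_job
print(close_job())"
```

```text
the job is handed in; nothing more can be done
None
```

The plaque is lying picture side up in the jig, clamped between jaw and fence, and I handed the job in at about 25 s of the 72 s allowed.

**What I did:** I laid the plaque on the bed with about 10 mm to spare at the fence and 15 mm at the jaw, then let go. I turned the knob about 93° clockwise in one grip. The torque climbed and levelled off near 0.5 N m, I stopped, let go and lifted clear.

**Last checks:**
- **Slip:** the knob's white mark is about 9.9 mm past the red one, or 20.6°. That is inside the 3 to 14 mm limits but more than the 15° asked for. My estimate from the torque curve was about 15.5°, because the slip began earlier than I had judged.
- **Plaque position:** it lies about 8 mm from mid-bed towards the fence, flat and square to the jig to within about 0.1°. The position measured from the fence suggests 11 mm; both are within limits. The squeeze itself I could only infer, from the torque plateau and from seeing the jaw against the plaque.
- **Bystanders:** the tin, dish and paint pot moved less than 1 mm by my measurements, which is within the error.

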